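Tighten the clamp ring of an ink cup with a pin spanner

TASK

Take the pin spanner out of its rest block, set both of its pins fully into two opposite holes of the ink cup's clamp ring, and turn the ring clockwise until it is snug against the white ceramic ring, without forcing it. Then put the spanner back in its block, seated with both pins in their holes. Press only lightly while finding the holes, do not knock the ceramic ring, and leave the other things on the bench alone.

Things in the scene. Friction and masses are not known exactly. Their poses are not given: they have to be found in the camera images.
- ring_center (a point): Centre of the upper face (z = 55 mm) of the clamp ring, a flat grey aluminium ring (outside diameter 80, bore 42 mm) in the mouth of an upright ink cup. Four blind round holes, 8.5 mm wide and 10 mm deep, lie every 90 degrees on a circle of 62 mm diameter about this point. z is up, the screw axis; x and y follow the plate under the cup and do NOT tell where the holes stand: look or feel for them.
- clamp_ring (a joint): How far the ring is screwed in, rad; grows when turned clockwise seen from above. The cup sits any way round, so it does not tell where the holes are. Starts at 0.15 to 0.45; turns against a steady drag of 0.25 N m until, at 1.00, it comes up hard against the ceramic and turns no further. Snug is 0.5 to 1.5 N m there; over 2 N m, or pressing on it with over 60 N, is forcing it.
- doctor_ring: White ceramic ring (outside diameter 95, inside 83 mm), brittle and fixed, around the clamp ring and standing 2.5 mm above its face. Origin on the cup's axis at bench height (z = 0), z up. The steel cup under it is 96 mm across, clamped in a dark collar (116 mm across, 28 mm high) on a fixed plate 150 (x) x 130 (y) x 12 mm, with a small thumbscrew towards -y.
- spanner_grip (a point): Centre of the black grip of the loose T-handled pin spanner (0.3 kg): a block 30 (x) x 36 (y) x 44 mm high with flat sides; grasp it across y from above. A steel tommy bar (12 mm thick, 137 mm long over the balls on its ends) runs through it along x, 10 mm above this point. z up. Turned by 180 degrees it is the same.
- spanner: The same pin spanner; origin at the underside of its steel foot (74 x 16 x 8 mm, along x), 30 mm below the grip's centre. Two pins 6 mm thick and 9 mm long, the last 3 mm tapering to 2 mm, point down from the foot at x = +31 and -31 mm. Fully engaged, the foot lies on the ring's face.
- rest_seat (a point): Centre of the top face (22 mm above the bench) of the spanner's fixed grey rest block, 105 (x) x 50 (y) x 22 mm. Two round holes 11 mm wide and 14 mm deep at x = +31 and -31 mm take the pins; the spanner's foot rests flat on the top face, its grip's centre 30 mm above this point. The spanner stands here at the start. z up.
- print_pad: Bystander: domed red-brown printing pad on a 62 mm square wooden base, 58 mm high. Origin under its centre.
- tape_roll: Bystander: roll of paper tape lying flat, 96 mm across, 48 mm high. Origin under its centre.
- ink_tin: Bystander: steel ink tin, 70 mm across, 85 mm high. Origin under its centre.
Mind the look-alikes: they are no part of the job. Of the things like the spanner, leave any that is orange; of the rest the smaller one is meant.

How it is judged (in metres and radians):
On the way, in this order (a step that is already met when the one before it is completed fails the run):
1. both pins of the spanner fully in two opposite holes of the clamp ring, before the ring is turned (horizontal distance between spanner_grip and ring_center below 0.006 m and z of spanner_grip in the frame of ring_center below 0.033 m and angle between spanner_grip's own z axis and vertical below 0.12 rad and value of joint clamp_ring below 0.6 rad), for 0.1 s.
2. the clamp ring hard up against the ceramic, turned with the spanner in its holes (value of joint clamp_ring above 0.99 rad and horizontal distance between spanner_grip and ring_center below 0.008 m and z of spanner_grip in the frame of ring_center below 0.037 m), for 0.1 s.
At the end, for the whole second after the job is handed in: The clamp ring is home against the ceramic (joint above 0.985) and the spanner stands in its block again: grip centre within 7 mm of the block's centre seen from above and at most 33 mm above its top face, upright within 0.1 rad (value of joint clamp_ring above 0.985 rad and horizontal distance between spanner_grip and rest_seat below 0.007 m and z of spanner_grip in the frame of rest_seat below 0.033 m and angle between spanner_grip's own z axis and vertical below 0.1 rad); the robot touches nothing.
It fails at once if something presses on the brittle ceramic ring with more than 8 N (contact force between anything else and doctor_ring above 8 N).
It fails at once if the ring is forced: the spanner presses on it with more than 70 N in all (about 2 N m of turning) (contact force between spanner and clamp_ring above 70 N).
It fails at once if a bystander is moved by more than 30 mm (distance of any of print_pad, tape_roll, ink_tin from where it was at the start of the episode above 0.03 m).
It also fails if it takes over 70 s, if anything falls off the work surface, if the arm or the gripper's body presses on something with over 40 N, if the wrist force passes 120 N, or if a joint passes its speed limit or range.

ROBOT

A 7-joint arm with a two-finger parallel gripper is mounted at the origin on the work surface. World frame = base frame: x ahead of the robot, y to its left, z up, the work surface at z = 0. Lengths are in mm, angles in rad, forces in N, time in s.
With the tool pointing down it reaches from about 350 to 900 mm from the base axis. Payload 8.1 kg.
Tool frame: the origin (TCP) lies midway between the tips of the shut fingers; the grasp point (between the pads) lies 19 mm behind it; z points along the fingers, y is the line along which they close (so a half turn about z gives the same grasp; the last joint's range is limited). The gripper opens to 92 mm and grips with 3 to 60 N. Pads are 19 mm wide; open, the fingers measure 130 mm over their backs; the gripper's body (75 mm by 190 mm) begins 47 mm behind the grasp point.
Start: joints at [1.125, 0.434, 0.025, 1.573, -0.012, 1.134, -0.075], TCP at [210.056, -588.658, 226.742] pointing down, gripper open.
Joint ranges: [-2.62, 2.62], [-0.44, 2.09], [-1.27, 1.32], [0.08, 2.57], [-1.32, 4.46], [0.12, 2], [-2.74, 2.74]. Speed limits (rad/s): [2.22, 2.22, 3.01, 3.01, 3.14, 3.14, 3.14].

INTERFACE

Orientations are given as [roll, pitch, yaw] about the fixed x, y, z axes, in that order (R = Rz(yaw) Ry(pitch) Rx(roll)).
In Python, from rig import env gives the robot as it stands.
- The arm moves only by the shell command python3 -m jog 'ROWS' [FORCE]. ROWS is a JSON object of lists of equal length, an entry for each row: "xyz": the shift along the tool's x, y, z in mm, a list of three; "angular": the turn, a rotation vector about the tool's x, y, z in degrees, a list of three; "grip": the closure, from 0 (fully open) to 1 (shut). A call has 1 to 20 rows; each row shifts and turns the commanded pose from where the row before left it, along the tool's axes as they then stand; what a row does not reach is not made up. A row lasts 1/12 s, in which the tool goes at most 41.7 mm and 7.16 degrees, less where a joint would pass 70% of its speed; a pose out of reach is approached as far as the arm can. A call is refused whole if a number of a shift passes 41.7 or a number of a turn 7.16, either way. A call with a gripper value outside its range is refused whole. The fingers move at their own pace and stop on an object; FORCE is the grip in N (left out, the last holds). Time passes only in rows, so rows that do not move let the fingers close. It gives the time, the measured TCP pose, the force, the opening and the grip force at its end, in the units of the state.
- env.sense(): the state, without advancing time (a new reading comes with each control period).
- env.read_camera(name): name is "scene" or "top"; returns a dict with "img" (480x640x3 uint8, red, green, blue), "fx", "fy", "cx", "cy" (pixels), "rvec" (rotation vector, rad) and "tvec" (3), from world to camera coordinates, as OpenCV has them. Camera axes: x right, y down, z forward; pixel columns grow to the right and rows downward; lengths in mm; the calibration is good to about 2 mm. A picture is of the moment at which its call begins. There is no depth.
- env.finish_job(): hands the job in; it is judged then, once.
The state is a dict: "time_s": time; "q": joint angles; "joint_velocities": joint speeds; "effort": joint torques, N m; "tool_pos": TCP position; "tcp_rot": TCP orientation; "ft_force": force on the tool from outside, world axes, zero at the start; "wrist_torque": the same for the moment, N m; "finger_gap": finger opening in mm; "grasp_force": force on a finger pad.
Only numpy, scipy, OpenCV 4.12 (cv2) and the standard library are available. Lean on these libraries where they do the work, as an engineer would, in place of code of your own. Each camera call takes 0.05 s, during which the arm holds its last target. There are 200 camera calls.

## Working session

There is one attempt and no reset: what is moved stays moved. The work goes in short steps, Python scripts to look and compute and a shell command to move; the robot and the scene stay as the last step left them, time stands still between calls to the robot, and variables do not carry over. Pictures are saved under pics/ and viewed, at most 10 in all, crops included, and the job is handed in when it is done.

```bash
mkdir -p pics; ls
python3 - <<'E'
from rig import env
import cv2
for n in("top","scene"):
    c=env.read_camera(n); cv2.imwrite(f"pics/{n}0.png",c["img"][:,:,::-1]); print(n,c["fx"],c["fy"],c["cx"],c["cy"],c["rvec"],c["tvec"])
print(env.sense())
E
```

```text
pics
top 477.2672784240955 477.2672784240955 313.9420273204522 237.02548078535213 [ 2.16405308 -2.15867656  0.12583622] [  -5.63519091  579.48780827 1276.52948301]
scene 606.1693174327556 606.1693174327556 321.41311860999537 245.92333443441703 [ 1.63198149  2.20411658 -0.6337195 ] [ 170.11451268 -431.91432685 1634.21904745]
{'time_s': 0.1, 'q': array([ 1.12538029,  0.43516561,  0.0249744 ,  1.57397871, -0.01156975,
        1.13402797, -0.0751126 ]), 'joint_velocities': array([-0.00073543, -0.00145957,  0.00036972, -0.00257115,  0.00095401,
       -0.00014039,  0.00049453]), 'effort': array([ 3.36191697e-03, -6.69127035e+01,  9.88320038e-01, -3.15148258e+01,
       -6.04521716e-02,  3.74090660e-02,  2.65374308e-05]), 'tool_pos': array([ 209.87515673, -588.22478377,  226.02643451]), 'tcp_rot': array([-3.14016605e+00,  1.58275265e-04,  3.42746517e-01]), 'ft_force': array([-0.31303854,  0.46935819,  0.23148312]), 'wrist_torque': array([0.0544619 , 0.0205968 , 0.01253279]), 'grasp_force': 0.0, 'finger_gap': 92.03687919575856}
```

View pics/top0.png

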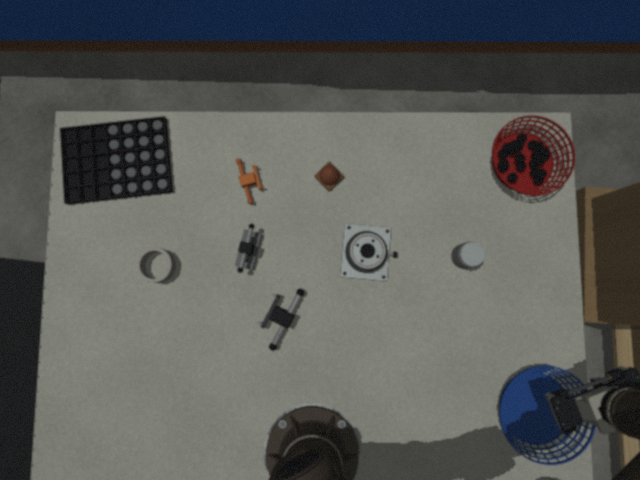

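View pics/scene0.png

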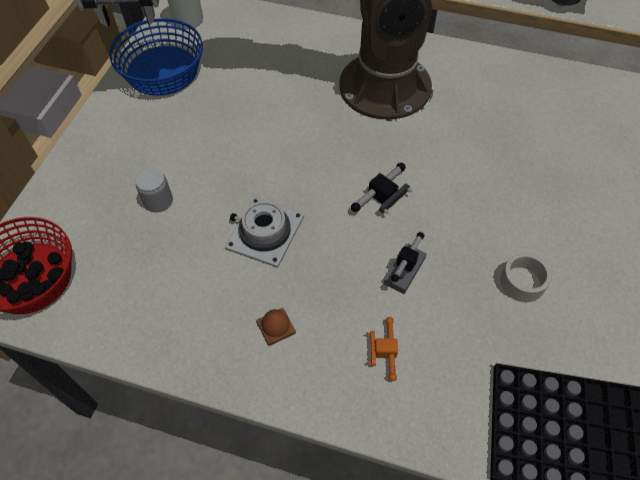

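Top view: the spanner candidates are orange at (249,181), which is excluded; a larger black one lying on the bench at (283,317); and a smaller black one standing in the grey block at (250,248). I choose the last. The clamp ring is at (367,251) in top and (264,220) in scene. Next, a close crop of both.

```bash
cat > h.py <<'E'
from rig import env
import cv2, numpy as np
def ray(c,uv,z):
    R,_=cv2.Rodrigues(np.array(c["rvec"],float)); t=np.array(c["tvec"],float)
    o=-R.T@t; d=R.T@np.array([(uv[0]-c["cx"])/c["fx"],(uv[1]-c["cy"])/c["fy"],1.])
    return o+d*(z-o[2])/d[2]
def proj(c,P):
    K=np.array([[c["fx"],0,c["cx"]],[0,c["fy"],c["cy"]],[0,0,1.]])
    return cv2.projectPoints(np.array(P,float).reshape(-1,1,3),np.array(c["rvec"],float),np.array(c["tvec"],float),K,None)[0].reshape(-1,2)
def crop(c,u,v,w,h,s):
    return cv2.resize(c["img"][v:v+h,u:u+w,::-1],None,fx=s,fy=s,interpolation=cv2.INTER_CUBIC)
E
python3 - <<'E'
from h import *
t=env.read_camera("top"); s=env.read_camera("scene")
a=np.hstack([crop(t,225,215,50,75//2*2-24,8),crop(t,342,226,50,50,8)])
b=np.hstack([crop(s,380,228,50,64,5)[:,:250],crop(s,225,190,100,64,5)])
m=np.zeros((720,800,3),np.uint8)
m[:400,:800]=a; m[400:720,:b.shape[1]]=b
cv2.imwrite("pics/crop1.png",cv2.resize(m,(666,600)))
for n,c in(("top",t),("scene",s)): print(n,ray(c,(250,248) if n=="top" else (406,257),52)[:2],ray(c,(367,251) if n=="top" else (264,220),55)[:2])
E
```

```text
top [547.1086505  168.35044371] [ 539.50515236 -147.09432054]
scene [541.52632448 175.99098221] [ 541.48377046 -144.45244744]
```

View pics/crop1.png

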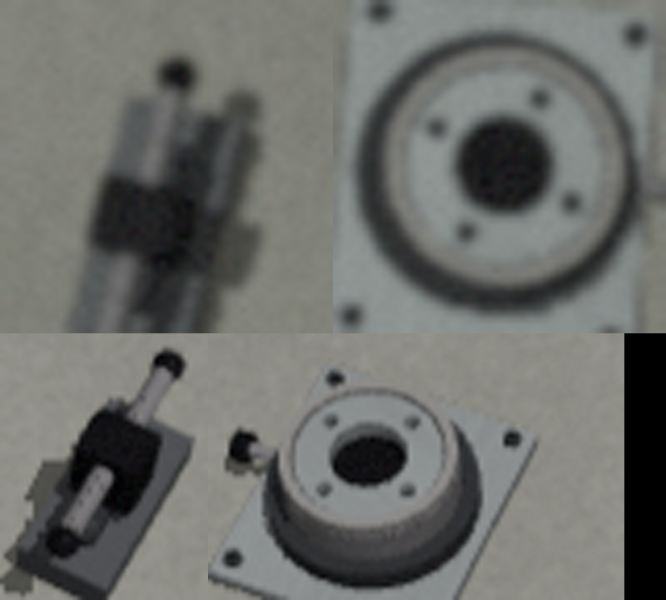

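The crop confirms the smaller black spanner standing in the grey block, with the larger one lying elsewhere. The ring shows four clear holes in both views. Next I measure with masks.

```bash
cat > meas.py <<'E'
from h import *
def blobs(c,u,v,w,h,thr,amin,amax,z):
    g=cv2.cvtColor(c["img"][v:v+h,u:u+w],cv2.COLOR_RGB2GRAY); s=4
    g=cv2.resize(g,None,fx=s,fy=s,interpolation=cv2.INTER_CUBIC)
    n,_,st,ce=cv2.connectedComponentsWithStats((g<thr).astype(np.uint8))
    out=[]
    for i in range(1,n):
        if amin*s*s<=st[i,4]<=amax*s*s:
            p=(ce[i]+.5)/s-.5+[u,v]; out.append((p.round(2),round(st[i,4]/s/s,1),ray(c,p,z)[:2].round(1)))
    return out
E
python3 - <<'E'
from meas import *
t=env.read_camera("top"); s=env.read_camera("scene")
for thr in (75,95):
  print(thr)
  for b in blobs(t,350,234,33,33,thr,1,60,55): print("Tring",*b)
  for b in blobs(s,240,200,50,42,thr,2,500,55): print("Sring",*b)
for thr in (35,50):
  print(thr)
  for b in blobs(t,230,218,40,62,thr,3,300,62): print("Tsp",*b)
  for b in blobs(s,380,228,50,64,thr,5,700,62): print("Ssp",*b)
E
```

```text
75
Tring [353.16 237.61] 24.1 [ 575.7 -110.1]
Tring [372.5  240.38] 1.0 [ 568.3 -162.2]
Tring [377.38 255.88] 1.3 [ 526.4 -174.8]
Tring [352.43 263.07] 34.1 [ 506.9 -107.7]
Tring [361.6  260.39] 1.2 [ 514.2 -132.3]
Tring [380.39 264.65] 15.9 [ 502.8 -182.6]
Sring [255.09 200.56] 7.8 [ 497.4 -181.7]
Sring [266.23 233.89] 433.0 [ 574.5 -127.4]
Sring [263.32 219.67] 184.0 [ 541.1 -146.2]
Sring [272.48 227.8 ] 2.0 [ 555.6 -119.7]
95
Tring [353.36 237.72] 38.7 [ 575.4 -110.6]
Tring [378.82 236.32] 14.2 [ 579.4 -179.4]
Tring [372.62 240.38] 4.3 [ 568.3 -162.6]
Tring [357.06 244.77] 3.4 [ 556.3 -120.5]
Tring [352.57 262.7 ] 45.9 [ 507.9 -108. ]
Tring [377.36 255.97] 4.8 [ 526.2 -174.8]
Tring [361.59 260.39] 4.4 [ 514.2 -132.3]
Tring [380.17 264.46] 21.2 [ 503.4 -182.1]
Sring [255.07 200.69] 9.9 [ 497.8 -181.6]
Sring [254.19 210.72] 5.1 [ 524.3 -173.9]
Sring [273.81 211.05] 5.2 [ 512.4 -131.8]
Sring [263.06 219.04] 219.4 [ 539.7 -147.3]
Sring [252.49 227.2 ] 5.5 [ 566.8 -162.1]
Sring [272.57 227.57] 5.6 [ 554.9 -119.7]
35
Tsp [251.3  225.84] 5.1 [606.1 164.6]
Tsp [248.46 248.31] 115.7 [545.3 171.1]
Tsp [239.99 269.46] 7.8 [488.7 192.6]
Ssp [420.27 234.55] 21.1 [483.6 193.1]
Ssp [407.39 257.82] 328.6 [548.8 179.5]
Ssp [394.46 277.58] 51.9 [603.  164.4]
50
Tsp [251.23 225.81] 10.7 [606.2 164.8]
Tsp [249.12 249.02] 277.7 [543.4 169.3]
Tsp [239.93 269.47] 12.8 [488.7 192.8]
Ssp [420.31 234.6 ] 25.5 [483.7 193.2]
Ssp [402.61 265.83] 564.8 [570.8 174.2]
```

```bash
cat > go.py <<'E'
import sys
from h import *
from scipy.spatial.transform import Rotation as R
# go.py x y z yaw : shift in present tool axes (mm), turn (deg, tool axes), state
a=[float(v) for v in sys.argv[1:]]
s=env.sense(); T=R.from_euler("xyz",s["tcp_rot"])
print("t",round(s["time_s"],2),"pos",s["tool_pos"].round(1),"rpy",np.degrees(s["tcp_rot"]).round(2),"q7",s["q"][6].round(2),"F",s["ft_force"].round(1),"M",s["wrist_torque"].round(2),"gap",s["finger_gap"].round(1),"gf",s["grasp_force"].round(1))
if a:
    G=R.from_euler("xyz",[180,0,a[3]],degrees=True)
    print("shift",T.inv().apply(np.array(a[:3])-s["tool_pos"]).round(1),"turn",np.degrees((T.inv()*G).as_rotvec()).round(1))
E
python3 -m jog '{"xyz":[[26,-27.5,0],[26,-27.5,0],[26,-27.5,0],[26,-27.5,0],[26,-27.5,0],[26,-27.5,0],[26,-27.5,0],[26,-27.5,0],[26,-27.5,0],[26,-27.5,0],[26,-27.5,0],[26,-27.5,0],[26,-27.5,0],[26,-27.5,0],[26,-27.5,0],[26,-27.5,0],[26,-27.5,0],[26,-27.5,0],[26,-27.5,0],[26,-27.5,0]],"angular":[[0,0,0],[0,0,0],[0,0,0],[0,0,0],[0,0,0],[0,0,0],[0,0,0],[0,0,0],[0,0,0],[0,0,-7],[0,0,0],[0,0,0],[0,0,0],[0,0,0],[0,0,0],[0,0,0],[0,0,0],[0,0,0],[0,0,0],[0,0,0]],"grip":[0,0,0,0,0,0,0,0,0,0,0,0,0,0,0,0,0,0,0,0]}' 60
python3 go.py 545.6 178.7 150 166.5
```

```text
time_s: 1.97
tool_pos: [471.9, 121.8, 226.9]
tcp_rot: [3.141, -0.0, 0.464]
ft_force: [1.9, -0.0, 0.3]
finger_gap: 91.7
grasp_force: 0.0Traceback (most recent call last):
  File "go.py", line 7, in <module>
    print("t",round(s["time_s"],2),"pos",s["tool_pos"].round(1),"rpy",np.degrees(s["tcp_rot"]).round(2),"q7",s["q"][6].round(2),"F",s["ft_force"].round(1),"M",s["wrist_torque"].round(2),"gap",s["finger_gap"].round(1),"gf",s["grasp_force"].round(1))
                                                                                                                                                                                                ^^^^^^^^^^^^^^^^^^^^^
AttributeError: 'float' object has no attribute 'round'
```

```bash
sed -i 's/s\["finger_gap"\].round(1)/round(s["finger_gap"],1)/; s/s\["grasp_force"\].round(1)/round(s["grasp_force"],1)/' go.py
python3 -m jog '{"xyz":[[0,0,0],[0,0,0],[0,0,0],[0,0,0],[0,0,0],[0,0,0],[0,0,0],[0,0,0],[0,0,0],[0,0,0],[0,0,0],[0,0,0],[0,0,0],[0,0,0],[0,0,0],[0,0,0],[0,0,0],[0,0,0],[0,0,0],[0,0,0]],"angular":[[0,0,-7],[0,0,-7],[0,0,-7],[0,0,-7],[0,0,-7],[0,0,-7],[0,0,-7],[0,0,-7],[0,0,-7],[0,0,-7],[0,0,-7],[0,0,-7],[0,0,-7],[0,0,-7],[0,0,-7],[0,0,-7],[0,0,-7],[0,0,-7],[0,0,-7],[0,0,-7]],"grip":[0,0,0,0,0,0,0,0,0,0,0,0,0,0,0,0,0,0,0,0]}'
python3 go.py 545.6 178.7 140 166.5
```

```text
time_s: 3.63
tool_pos: [471.7, 120.0, 226.8]
tcp_rot: [-3.141, 0.0, 2.914]
ft_force: [0.2, -0.4, -0.7]
finger_gap: 91.5
grasp_force: 0.0
t 3.63 pos [471.7 120.  226.8] rpy [-1.7999e+02  1.0000e-02  1.6697e+02] q7 0.64 F [ 0.2 -0.4 -0.7] M [ 0.07 -0.21  0.01] gap 91.5 gf 0.0
shift [-58.8  73.9  86.8] turn [-0.   0.   0.5]
```

```bash
python3 -m jog '{"xyz":[[-14.7,18.5,0],[-14.7,18.5,0],[-14.7,18.5,0],[-14.7,18.4,0],[0,0,30],[0,0,30],[0,0,30],[0,0,30],[0,0,30],[0,0,20],[0,0,10],[0,0,7],[0,0,0],[0,0,0]],"angular":[[0,0,0.5],[0,0,0],[0,0,0],[0,0,0],[0,0,0],[0,0,0],[0,0,0],[0,0,0],[0,0,0],[0,0,0],[0,0,0],[0,0,0],[0,0,0],[0,0,0]],"grip":[0,0,0,0,0,0,0,0,0,0,0,0,0,0]}'
python3 go.py 545.6 178.7 37 166.5
python3 - <<'E'
from h import *
s=env.read_camera("scene"); t=env.read_camera("top")
cv2.imwrite("pics/g1.png",np.hstack([crop(s,370,210,80,100,5),crop(t,215,205,80,100,5)]))
E
```

```text
time_s: 4.8
tool_pos: [546.9, 178.3, 40.6]
tcp_rot: [3.141, 0.001, 2.9]
ft_force: [0.6, -0.1, 1.2]
finger_gap: 91.7
grasp_force: 0.0
t 4.8 pos [546.9 178.3  40.6] rpy [1.7996e+02 5.0000e-02 1.6613e+02] q7 0.35 F [ 0.6 -0.1  1.2] M [ 0.08 -0.15 -0.04] gap 91.7 gf 0.0
shift [1.3 0.1 3.6] turn [ 0.   0.1 -0.4]
```

View pics/g1.png

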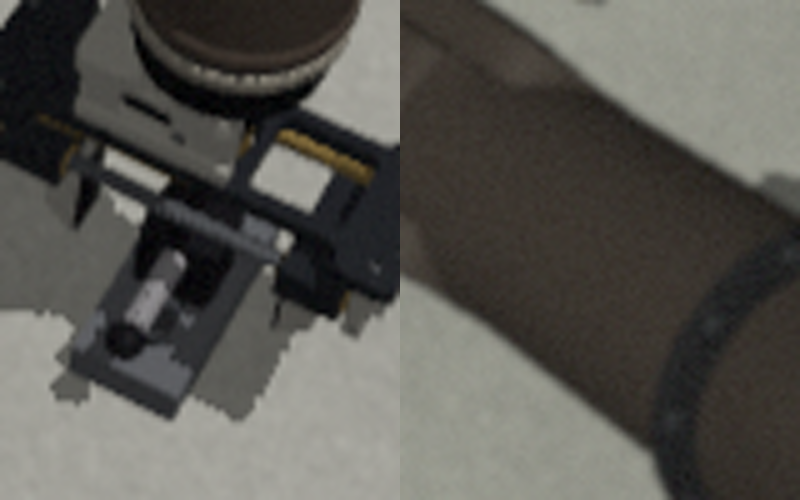

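The fingers straddle the grip cleanly, one each side of the block, with the near ball at about (395,277) in scene. Closing now.

```bash
python3 -m jog '{"xyz":[[1.3,0,3],[0,0,0],[0,0,0],[0,0,0],[0,0,0],[0,0,0],[0,0,0],[0,0,0],[0,0,0],[0,0,0],[0,0,0],[0,0,0]],"angular":[[0,0,-0.3],[0,0,0],[0,0,0],[0,0,0],[0,0,0],[0,0,0],[0,0,0],[0,0,0],[0,0,0],[0,0,0],[0,0,0],[0,0,0]],"grip":[0,0.6,0.6,0.7,0.8,1,1,1,1,1,1,1]}' 20
python3 go.py 545.6 178.7 37 166.5
```

```text
time_s: 5.9
tool_pos: [545.1, 178.3, 36.7]
tcp_rot: [3.142, 0.0, 2.905]
ft_force: [0.6, 0.4, 0.0]
finger_gap: 35.8
grasp_force: 20.0
t 5.9 pos [545.1 178.3  36.7] rpy [180.     0.   166.44] q7 0.35 F [0.6 0.4 0. ] M [ 0.12 -0.16  0.03] gap 35.8 gf 20.0
shift [-0.4  0.5 -0.3] turn [ 0.   0.  -0.1]
```

```bash
python3 -m jog '{"xyz":[[0,0,0],[0,0,0],[0,0,0],[0,0,-5],[0,0,-5],[0,0,-10],[0,0,-15],[0,0,-20],[0,0,-20],[0,0,-20],[0,0,-10],[0,0,0],[0,0,0]],"angular":[[0,0,0],[0,0,0],[0,0,0],[0,0,0],[0,0,0],[0,0,0],[0,0,0],[0,0,0],[0,0,0],[0,0,0],[0,0,0],[0,0,0],[0,0,0]],"grip":[1,1,1,1,1,1,1,1,1,1,1,1,1]}' 60
python3 go.py 540.4 -147.2 137 150.8
```

```text
time_s: 6.98
tool_pos: [545.2, 178.0, 141.9]
tcp_rot: [-3.142, 0.001, 2.905]
ft_force: [0.0, 0.0, -3.7]
finger_gap: 35.4
grasp_force: 60.0
t 6.98 pos [545.2 178.  141.9] rpy [-1.8000e+02  5.0000e-02  1.6642e+02] q7 0.46 F [ 0.   0.  -3.7] M [ 0.12 -0.11 -0.01] gap 35.4 gf 60.0
shift [ -71.7 -317.2    5. ] turn [ 0.   0.  15.6]
```

```bash
python3 -m jog '{"xyz":[[-6,-26.4,0],[-6,-26.4,0],[-6,-26.4,0],[-6,-26.4,0],[-6,-26.4,0],[-6,-26.4,0],[-6,-26.4,0],[-6,-26.4,0],[-6,-26.4,0],[-6,-26.4,0],[-6,-26.4,0],[-6,-26.4,0],[0,0,0],[0,0,0],[0,0,0],[0,0,0],[0,0,0]],"angular":[[0,0,0],[0,0,0],[0,0,0],[0,0,0],[0,0,0],[0,0,0],[0,0,0],[0,0,0],[0,0,0],[0,0,0],[0,0,0],[0,0,0],[0,0,5.2],[0,0,5.2],[0,0,5.2],[0,0,0],[0,0,0]],"grip":[1,1,1,1,1,1,1,1,1,1,1,1,1,1,1,1,1]}'
python3 go.py 540.4 -147.2 95 150.8
python3 - <<'E'
from h import *
s=env.read_camera("scene"); t=env.read_camera("top")
cv2.imwrite("pics/r1.png",np.hstack([crop(s,210,150,100,120,4),crop(t,320,190,100,120,4)]))
E
```

```text
time_s: 8.4
tool_pos: [540.0, -146.6, 140.7]
tcp_rot: [-3.141, -0.002, 2.636]
ft_force: [0.4, -0.5, -3.0]
finger_gap: 35.6
grasp_force: 60.0
t 8.4 pos [ 540.  -146.6  140.7] rpy [-1.7995e+02 -9.0000e-02  1.5101e+02] q7 0.8 F [ 0.4 -0.5 -3. ] M [ 0.03 -0.09 -0.05] gap 35.6 gf 60.0
shift [-0.7 -0.3 45.7] turn [-0.1 -0.1  0.2]
```

View pics/r1.png

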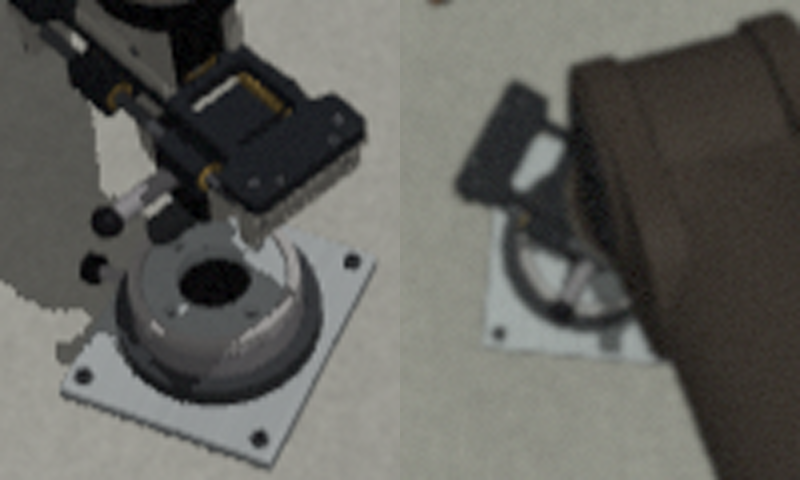

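The scene view shows one bar ball at about (237,205), and the top view shows the opposite one at about (360,268). The spanner hangs level over the ring with the foot inside the ceramic. Next I go to just above the face.

```bash
python3 go.py 539.9 -147.6 83 150.8
python3 -m jog '{"xyz":[[-0.4,-0.9,10],[0,0,15],[0,0,15],[0,0,10],[0,0,6],[0,0,2],[0,0,0],[0,0,0]],"angular":[[0,0,0.2],[0,0,0],[0,0,0],[0,0,0],[0,0,0],[0,0,0],[0,0,0],[0,0,0]],"grip":[1,1,1,1,1,1,1,1]}'
python3 go.py 539.9 -147.6 79 150.8
```

```text
t 8.5 pos [ 540.3 -146.5  141. ] rpy [-1.7997e+02 -6.0000e-02  1.5103e+02] q7 0.8 F [-0.6  0.5 -3.9] M [ 0.09 -0.21  0.01] gap 35.6 gf 60.0
shift [-0.2 -1.2 58. ] turn [-0.  -0.1  0.2]
time_s: 9.17
tool_pos: [541.0, -147.5, 84.1]
tcp_rot: [3.141, 0.001, 2.629]
ft_force: [0.7, 0.6, -3.3]
finger_gap: 35.5
grasp_force: 60.0
t 9.17 pos [ 541.  -147.5   84.1] rpy [1.7998e+02 3.0000e-02 1.5066e+02] q7 0.74 F [ 0.7  0.6 -3.3] M [ 0.1  -0.22  0.03] gap 35.5 gf 60.0
shift [ 0.9 -0.7  5.1] turn [ 0.   0.  -0.1]
```

```bash
python3 -m jog '{"xyz":[[0.7,-0.5,1],[0,0,1],[0,0,1],[0,0,1],[0,0,1],[0,0,1],[0,0,0.5],[0,0,0]],"angular":[[0,0,0],[0,0,0],[0,0,0],[0,0,0],[0,0,0],[0,0,0],[0,0,0],[0,0,0]],"grip":[1,1,1,1,1,1,1,1]}'
python3 go.py 539.9 -147.6 77 150.8
python3 -m jog '{"xyz":[[0,0,0.5],[0,0,0]],"angular":[[0,0,0],[0,0,0]],"grip":[1,1]}'
python3 go.py 539.9 -147.6 77 150.8
```

```text
time_s: 9.83
tool_pos: [539.7, -147.7, 77.1]
tcp_rot: [-3.142, -0.0, 2.629]
ft_force: [-0.1, -0.3, -3.5]
finger_gap: 35.9
grasp_force: 60.0
t 9.83 pos [ 539.7 -147.7   77.1] rpy [-1.8000e+02 -1.0000e-02  1.5064e+02] q7 0.73 F [-0.1 -0.3 -3.5] M [ 0.01 -0.17  0.  ] gap 35.9 gf 60.0
shift [-0.1  0.1  0.1] turn [-0.  -0.  -0.2]
time_s: 10.0
tool_pos: [539.8, -147.7, 76.7]
tcp_rot: [-3.142, -0.0, 2.629]
ft_force: [-0.1, -0.1, -4.0]
finger_gap: 35.6
grasp_force: 60.0
t 10.0 pos [ 539.8 -147.7   76.7] rpy [-180.     -0.    150.64] q7 0.73 F [-0.1 -0.1 -4. ] M [ 0.06 -0.16 -0.03] gap 35.6 gf 60.0
shift [-0.   0.1 -0.3] turn [-0.  -0.  -0.2]
```

There is no contact 2 mm below first touch height, so the tips are in the holes. Continuing gently.

```bash
python3 -m jog '{"xyz":[[0,0,0.7],[0,0,0.7],[0,0,0],[0,0,0]],"angular":[[0,0,0],[0,0,0],[0,0,0],[0,0,0]],"grip":[1,1,1,1]}'
python3 -m jog '{"xyz":[[0,0,0.7],[0,0,0.7],[0,0,0],[0,0,0]],"angular":[[0,0,0],[0,0,0],[0,0,0],[0,0,0]],"grip":[1,1,1,1]}'
python3 go.py 539.9 -147.6 72 150.8
```

```text
time_s: 10.33
tool_pos: [539.7, -147.7, 75.3]
tcp_rot: [-3.142, -0.0, 2.629]
ft_force: [0.6, 0.1, -3.3]
finger_gap: 35.7
grasp_force: 60.0
time_s: 10.67
tool_pos: [539.7, -147.7, 73.9]
tcp_rot: [-3.141, -0.0, 2.629]
ft_force: [-0.3, 0.3, -3.3]
finger_gap: 35.8
grasp_force: 60.0
t 10.67 pos [ 539.7 -147.7   73.9] rpy [-1.7999e+02 -1.0000e-02  1.5063e+02] q7 0.73 F [-0.3  0.3 -3.3] M [ 0.07 -0.18  0.02] gap 35.8 gf 60.0
shift [-0.1  0.2  1.9] turn [-0.  -0.  -0.2]
```

```bash
python3 -m jog '{"xyz":[[0,0,0.7],[0,0,0.7],[0,0,0.7],[0,0,0],[0,0,0]],"angular":[[0,0,0],[0,0,0],[0,0,0],[0,0,0],[0,0,0]],"grip":[1,1,1,1,1]}'
python3 -m jog '{"xyz":[[0,0,0.7],[0,0,0.6],[0,0,0],[0,0,0]],"angular":[[0,0,0],[0,0,0],[0,0,0],[0,0,0]],"grip":[1,1,1,1]}'
python3 go.py 539.9 -147.6 69.7 150.8
```

```text
time_s: 11.08
tool_pos: [539.7, -147.7, 71.8]
tcp_rot: [-3.142, -0.0, 2.629]
ft_force: [0.5, 1.1, -2.3]
finger_gap: 36.0
grasp_force: 60.0
time_s: 11.42
tool_pos: [539.8, -147.7, 70.5]
tcp_rot: [-3.142, -0.0, 2.629]
ft_force: [0.5, -0.1, -3.2]
finger_gap: 35.8
grasp_force: 60.0
t 11.42 pos [ 539.8 -147.7   70.5] rpy [-1.8000e+02 -1.0000e-02  1.5064e+02] q7 0.73 F [ 0.5 -0.1 -3.2] M [ 0.02 -0.15 -0.01] gap 35.8 gf 60.0
shift [-0.1  0.1  0.8] turn [-0.  -0.  -0.2]
```

```bash
python3 -m jog '{"xyz":[[0,0,0.4],[0,0,0],[0,0,0.4],[0,0,0]],"angular":[[0,0,0],[0,0,0],[0,0,0],[0,0,0]],"grip":[1,1,1,1]}'
python3 -m jog '{"xyz":[[0,0,0],[0,0,0],[0,0,0],[0,0,0]],"angular":[[0,0,1.5],[0,0,1.5],[0,0,1.5],[0,0,0]],"grip":[1,1,1,1]}'
python3 go.py 539.9 -147.6 69.7 150.8
```

```text
time_s: 11.75
tool_pos: [539.8, -147.7, 69.7]
tcp_rot: [-3.142, 0.0, 2.629]
ft_force: [-0.3, 0.8, -3.1]
finger_gap: 35.6
grasp_force: 60.0
time_s: 12.08
tool_pos: [539.5, -148.2, 69.7]
tcp_rot: [-3.141, -0.0, 2.548]
ft_force: [-1.1, -0.9, -2.0]
finger_gap: 35.6
grasp_force: 60.0
t 12.08 pos [ 539.5 -148.2   69.7] rpy [-179.95   -0.    145.98] q7 0.66 F [-1.1 -0.9 -2. ] M [-0.47  0.24  0.17] gap 35.6 gf 60.0
shift [-0.   0.7 -0. ] turn [-0.1 -0.  -4.8]
```

```bash
for i in 1; do python3 -m jog '{"xyz":[[0,0,0],[0,0,0],[0,0,0],[0,0,0],[0,0,0],[0,0,0],[0,0,0]],"angular":[[0,0,2],[0,0,2],[0,0,2],[0,0,2],[0,0,2],[0,0,2],[0,0,0]],"grip":[1,1,1,1,1,1,1]}'
python3 go.py
python3 -m jog '{"xyz":[[0,0,0],[0,0,0],[0,0,0],[0,0,0],[0,0,0],[0,0,0]],"angular":[[0,0,2],[0,0,2],[0,0,2],[0,0,2],[0,0,2],[0,0,0]],"grip":[1,1,1,1,1,1]}'
python3 go.py; done
```

```text
time_s: 12.67
tool_pos: [539.5, -148.1, 69.7]
tcp_rot: [-3.141, 0.0, 2.339]
ft_force: [-1.1, -4.0, -2.8]
finger_gap: 35.7
grasp_force: 60.0
t 12.67 pos [ 539.5 -148.1   69.7] rpy [-1.7995e+02  1.0000e-02  1.3403e+02] q7 0.48 F [-1.1 -4.  -2.8] M [-0.57  0.32  0.08] gap 35.7 gf 60.0
time_s: 13.17
tool_pos: [539.5, -148.1, 69.7]
tcp_rot: [-3.141, 0.0, 2.166]
ft_force: [-2.0, -3.1, -1.5]
finger_gap: 35.3
grasp_force: 60.0
t 13.17 pos [ 539.5 -148.1   69.7] rpy [-1.7995e+02  2.0000e-02  1.2409e+02] q7 0.34 F [-2.  -3.1 -1.5] M [-0.68  0.33  0.11] gap 35.3 gf 60.0
```

```bash
python3 -m jog '{"xyz":[[0,0,0],[0,0,0],[0,0,0],[0,0,0]],"angular":[[0,0,1.5],[0,0,1.5],[0,0,1.5],[0,0,0]],"grip":[1,1,1,1]}' >/dev/null
python3 go.py
python3 -m jog '{"xyz":[[0,0,0],[0,0,0],[0,0,0]],"angular":[[0,0,1],[0,0,1],[0,0,0]],"grip":[1,1,1]}'>/dev/null
python3 go.py
python3 -m jog '{"xyz":[[0,0,0],[0,0,0],[0,0,0]],"angular":[[0,0,1],[0,0,1],[0,0,0]],"grip":[1,1,1]}'>/dev/null
python3 go.py
```

```text
t 13.5 pos [ 539.5 -148.1   69.7] rpy [-1.7995e+02  1.0000e-02  1.1948e+02] q7 0.27 F [-3.  -4.3 -0.4] M [-0.93  0.66  0.13] gap 35.9 gf 60.0
t 13.75 pos [ 539.5 -148.1   69.7] rpy [-1.7996e+02  1.0000e-02  1.1750e+02] q7 0.24 F [-3.5 -4.9 -0.3] M [-0.95  0.64  0.17] gap 35.6 gf 60.0
t 14.0 pos [ 539.5 -148.1   69.7] rpy [-1.7996e+02  1.0000e-02  1.1550e+02] q7 0.21 F [-2.7 -4.2 -0.6] M [-0.89  0.63  0.15] gap 35.6 gf 60.0
```

```bash
python3 -m jog '{"xyz":[[-0.2,-0.4,0],[0,0,0],[0,0,0]],"angular":[[0,0,1],[0,0,1],[0,0,0]],"grip":[1,1,1]}'>/dev/null
python3 go.py
python3 -m jog '{"xyz":[[0,0,0],[0,0,0],[0,0,0]],"angular":[[0,0,1],[0,0,1],[0,0,0]],"grip":[1,1,1]}'>/dev/null
python3 go.py
python3 -m jog '{"xyz":[[0,0,0],[0,0,0],[0,0,0]],"angular":[[0,0,1],[0,0,1],[0,0,0]],"grip":[1,1,1]}'>/dev/null
python3 go.py
```

```text
t 14.25 pos [ 539.4 -148.1   69.7] rpy [-179.99    0.    113.52] q7 0.19 F [-2.6 -3.2 -0.6] M [-0.87  0.52  0.17] gap 35.7 gf 60.0
t 14.5 pos [ 539.5 -148.1   69.7] rpy [-1.7999e+02  1.0000e-02  1.1154e+02] q7 0.16 F [-3.5 -4.2 -2. ] M [-0.86  0.59  0.19] gap 35.7 gf 60.0
t 14.75 pos [ 539.4 -148.1   69.7] rpy [-1.7999e+02  1.0000e-02  1.0951e+02] q7 0.13 F [-2.  -4.1 -1.4] M [-0.92  0.53  0.19] gap 35.5 gf 60.0
```

```bash
for k in 1; do python3 -m jog '{"xyz":[[0,0,0],[0,0,0],[0,0,0]],"angular":[[0,0,1],[0,0,1],[0,0,0]],"grip":[1,1,1]}'>/dev/null
python3 go.py
python3 -m jog '{"xyz":[[0,0,0],[0,0,0]],"angular":[[0,0,1],[0,0,0]],"grip":[1,1]}'>/dev/null
python3 go.py
python3 -m jog '{"xyz":[[0,0,0],[0,0,0]],"angular":[[0,0,1],[0,0,0]],"grip":[1,1]}'>/dev/null
python3 go.py; done
```

```text
t 15.0 pos [ 539.4 -148.1   69.7] rpy [-179.99    0.    107.51] q7 0.1 F [-2.4 -3.8 -1.3] M [-0.94  0.63  0.14] gap 35.8 gf 60.0
t 15.17 pos [ 539.5 -148.1   69.7] rpy [-179.99    0.    106.51] q7 0.08 F [-3.2 -3.  -1. ] M [-0.96  0.65  0.16] gap 35.4 gf 60.0
t 15.33 pos [ 539.5 -148.1   69.7] rpy [-179.99    0.    105.5 ] q7 0.07 F [-2.7 -4.5 -1.5] M [-0.95  0.62  0.18] gap 35.3 gf 60.0
```

```bash
python3 -m jog '{"xyz":[[0,0,0],[0,0,0]],"angular":[[0,0,1],[0,0,0]],"grip":[1,1]}'>/dev/null
python3 go.py
python3 -m jog '{"xyz":[[0,0,0],[0,0,0]],"angular":[[0,0,1],[0,0,0]],"grip":[1,1]}'>/dev/null
python3 go.py
python3 -m jog '{"xyz":[[0,0,0],[0,0,0]],"angular":[[0,0,1],[0,0,0]],"grip":[1,1]}'>/dev/null
python3 go.py
```

```text
t 15.5 pos [ 539.5 -148.1   69.7] rpy [-179.99    0.    104.49] q7 0.06 F [-3.6 -3.3 -0.9] M [-0.95  0.7   0.22] gap 35.5 gf 60.0
t 15.67 pos [ 539.4 -148.1   69.7] rpy [-179.99    0.    103.49] q7 0.04 F [-3.  -3.5 -1.3] M [-0.98  0.66  0.2 ] gap 35.5 gf 60.0
t 15.83 pos [ 539.4 -148.1   69.7] rpy [-1.7999e+02  1.0000e-02  1.0252e+02] q7 0.03 F [-2.8 -4.5 -1.3] M [-0.98  0.69  0.41] gap 35.8 gf 60.0
```

Torque is rising (0.2 to 0.41 N m), so the stop is near. Half-degree steps from here.

```bash
python3 -m jog '{"xyz":[[0,0,0],[0,0,0],[0,0,0]],"angular":[[0,0,0.4],[0,0,0],[0,0,0]],"grip":[1,1,1]}'>/dev/null
python3 go.py
```

```text
t 16.08 pos [ 539.4 -148.1   69.7] rpy [-1.7998e+02  2.0000e-02  1.0220e+02] q7 0.02 F [-3.2 -3.7 -0.8] M [-1.06  0.71  0.69] gap 35.6 gf 60.1
```

```bash
python3 -m jog '{"xyz":[[0,0,0],[0,0,0],[0,0,0]],"angular":[[0,0,0.4],[0,0,0],[0,0,0]],"grip":[1,1,1]}'>/dev/null
python3 go.py
```

```text
t 16.33 pos [ 539.4 -148.1   69.7] rpy [-1.7998e+02  2.0000e-02  1.0183e+02] q7 0.02 F [-3.  -5.7 -1. ] M [-1.06  0.73  0.86] gap 35.3 gf 60.1
```

It is snug at about 0.86 N m. Now back off to mid-play and lift straight out.

```bash
python3 -m jog '{"xyz":[[0,0,0],[0,0,0],[0,0,0],[0,0,0],[0,0,0],[0,0,0]],"angular":[[0,0,0],[0,0,-1],[0,0,-1],[0,0,-0.8],[0,0,0],[0,0,0]],"grip":[1,1,1,1,1,1]}'>/dev/null
python3 go.py
python3 -m jog '{"xyz":[[0,0,-1],[0,0,-2],[0,0,-2],[0,0,-2],[0,0,0]],"angular":[[0,0,0],[0,0,0],[0,0,0],[0,0,0],[0,0,0]],"grip":[1,1,1,1,1]}'>/dev/null
python3 go.py
```

```text
t 16.83 pos [ 539.9 -147.3   69.7] rpy [ 1.7995e+02 -4.0000e-02  1.0462e+02] q7 0.06 F [-1.1 -0.7 -3.1] M [-0.08  0.12  0.04] gap 35.5 gf 60.0
t 17.25 pos [ 540.1 -147.9   77.4] rpy [1.7993e+02 2.0000e-02 1.0463e+02] q7 0.06 F [-0.4 -0.3 -3.4] M [ 0.04 -0.15 -0.05] gap 35.7 gf 60.0
```

```bash
python3 -m jog '{"xyz":[[0,0,-10],[0,0,-20],[0,0,-20],[0,0,-10],[0,0,-5],[0,0,0]],"angular":[[0,0,0],[0,0,0],[0,0,0],[0,0,0],[0,0,0],[0,0,0]],"grip":[1,1,1,1,1,1]}'>/dev/null
python3 -m jog '{"xyz":[[26,7,0],[26,7,0],[26,7,0],[26,7,0],[26,7,0],[26,7,0],[26,7,0],[26,7,0],[26,7,0],[26,7,0],[26,7,0],[26,7,0],[0,0,0],[0,0,0]],"angular":[[0,0,0],[0,0,0],[0,0,0],[0,0,0],[0,0,0],[0,0,0],[0,0,0],[0,0,0],[0,0,0],[0,0,0],[0,0,0],[0,0,0],[0,0,0],[0,0,0]],"grip":[1,1,1,1,1,1,1,1,1,1,1,1,1,1]}'>/dev/null
python3 -m jog '{"xyz":[[0,0,0],[0,0,0],[0,0,0],[0,0,0],[0,0,0],[0,0,0],[0,0,0],[0,0,0],[0,0,0],[0,0,0],[0,0,0]],"angular":[[0,0,-6.9],[0,0,-6.9],[0,0,-6.9],[0,0,-6.9],[0,0,-6.9],[0,0,-6.9],[0,0,-6.9],[0,0,-6.9],[0,0,-6.6],[0,0,0],[0,0,0]],"grip":[1,1,1,1,1,1,1,1,1,1,1]}'>/dev/null
python3 go.py 545.1 178.3 54 166.4
python3 - <<'E'
from h import *
s=env.read_camera("scene"); t=env.read_camera("top")
cv2.imwrite("pics/b1.png",np.hstack([crop(s,360,190,100,120,4),crop(t,342,226,50,60,8)]))
E
```

```text
t 19.83 pos [541.8 173.6 140.8] rpy [-1.7994e+02 -7.0000e-02  1.6614e+02] q7 0.45 F [ 0.  -0.2 -3.9] M [ 0.15 -0.18 -0.04] gap 35.8 gf 60.0
shift [-2.2  5.4 86.8] turn [-0.1 -0.1 -0.3]
```

View pics/b1.png

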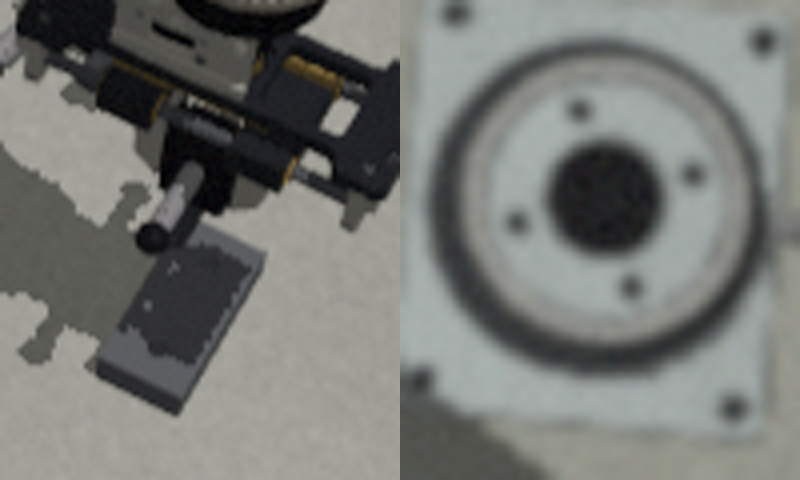

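The block is clear beneath the spanner. The ring holes, at top-crop pixels such as (580,110) and (630,288), have turned about 45°, which agrees with a hard stop. Now I lower to just above the seat.

```bash
python3 -m jog '{"xyz":[[-2.2,5.4,0],[0,0,0],[0,0,20],[0,0,25],[0,0,20],[0,0,15],[0,0,6],[0,0,0],[0,0,0]],"angular":[[0,0,-0.2],[0,0,0],[0,0,0],[0,0,0],[0,0,0],[0,0,0],[0,0,0],[0,0,0],[0,0,0]],"grip":[1,1,1,1,1,1,1,1,1]}'>/dev/null
python3 go.py 545.1 178.3 47 166.4
```

```text
t 20.68 pos [545.6 180.3  56.2] rpy [1.7998e+02 1.0000e-02 1.6663e+02] q7 0.36 F [-0.7  0.2 -3.1] M [ 0.09 -0.14  0.03] gap 35.7 gf 60.0
shift [ 0.  -2.1  9.2] turn [0.  0.  0.2]
```

```bash
python3 -m jog '{"xyz":[[0,-2,3],[0,0,2],[0,0,2],[0,0,1],[0,0,1],[0,0,1],[0,0,1],[0,0,0],[0,0,0]],"angular":[[0,0,0.2],[0,0,0],[0,0,0],[0,0,0],[0,0,0],[0,0,0],[0,0,0],[0,0,0],[0,0,0]],"grip":[1,1,1,1,1,1,1,1,1]}'>/dev/null
python3 go.py 545.1 178.3 37 166.4
```

```text
t 21.43 pos [544.9 177.8  44.7] rpy [-179.99   -0.    166.44] q7 0.35 F [-1.1  0.9 -2.2] M [ 0.1  -0.17  0.01] gap 35.7 gf 60.0
shift [-0.1  0.5  7.7] turn [-0. -0.  0.]
```

```bash
python3 -m jog '{"xyz":[[0,0.3,1],[0,0,1],[0,0,1],[0,0,0],[0,0,0]],"angular":[[0,0,0],[0,0,0],[0,0,0],[0,0,0],[0,0,0]],"grip":[1,1,1,1,1]}'>/dev/null
python3 go.py 545.1 178.3 37 166.4
python3 -m jog '{"xyz":[[0,0,1],[0,0,1],[0,0,1],[0,0,0.7],[0,0,0],[0,0,0.5],[0,0,0]],"angular":[[0,0,0],[0,0,0],[0,0,0],[0,0,0],[0,0,0],[0,0,0],[0,0,0]],"grip":[1,1,1,1,1,1,1]}'>/dev/null
python3 go.py 545.1 178.3 36.7 166.4
```

```text
t 21.85 pos [544.9 178.1  41.6] rpy [-1.7999e+02 -1.0000e-02  1.6644e+02] q7 0.34 F [-0.1 -0.1 -2.8] M [ 0.1  -0.13 -0.02] gap 35.3 gf 60.0
shift [-0.2  0.2  4.6] turn [-0. -0.  0.]
t 22.43 pos [545.  178.1  37.5] rpy [-180.     -0.    166.44] q7 0.34 F [-0.4 -0.2 -3.2] M [ 0.09 -0.14  0.01] gap 35.6 gf 60.0
shift [-0.1  0.2  0.8] turn [-0. -0.  0.]
```

Nearly down. I lower the last bit, open, and withdraw.

```bash
python3 -m jog '{"xyz":[[0,0,0.7],[0,0,0],[0,0,0],[0,0,0],[0,0,0],[0,0,0],[0,0,0],[0,0,0],[0,0,0],[0,0,0],[0,0,0],[0,0,0]],"angular":[[0,0,0],[0,0,0],[0,0,0],[0,0,0],[0,0,0],[0,0,0],[0,0,0],[0,0,0],[0,0,0],[0,0,0],[0,0,0],[0,0,0]],"grip":[1,1,0.5,0.3,0,0,0,0,0,0,0,0]}'>/dev/null
python3 go.py
python3 -m jog '{"xyz":[[0,0,-5],[0,0,-10],[0,0,-20],[0,0,-25],[0,0,-30],[0,0,-30],[0,0,-30],[0,0,-30],[0,-30,0],[0,-30,0],[0,-30,0],[0,-30,0],[0,-30,0],[0,-30,0],[0,0,0],[0,0,0]],"angular":[[0,0,0],[0,0,0],[0,0,0],[0,0,0],[0,0,0],[0,0,0],[0,0,0],[0,0,0],[0,0,0],[0,0,0],[0,0,0],[0,0,0],[0,0,0],[0,0,0],[0,0,0],[0,0,0]],"grip":[0,0,0,0,0,0,0,0,0,0,0,0,0,0,0,0]}'>/dev/null
python3 go.py
python3 - <<'E'
from meas import *
t=env.read_camera("top"); s=env.read_camera("scene")
for b in blobs(t,230,218,40,62,50,3,300,62): print("Tsp",*b)
for b in blobs(s,380,228,50,64,35,5,700,62): print("Ssp",*b)
for b in blobs(s,240,200,50,42,95,2,12,55): print("Sring",*b)
cv2.imwrite("pics/e1.png",np.hstack([crop(s,370,220,66,80,6),crop(t,220,210,66,80,6)]))
E
```

```text
t 23.43 pos [545.  178.1  36.8] rpy [-180.     -0.    166.43] q7 0.34 F [-0.6  0.6  0.7] M [ 0.1  -0.21 -0.01] gap 91.6 gf 0.0
t 24.77 pos [502.5   1.2 217.5] rpy [-1.7995e+02  3.0000e-02  1.6623e+02] q7 0.84 F [0.8 1.3 0.2] M [ 0.15 -0.17 -0.  ] gap 91.5 gf 0.0
Tsp [251.6  225.73] 8.5 [606.4 163.8]
Tsp [248.64 248.87] 216.4 [543.8 170.6]
Tsp [267.52 258.25] 12.0 [518.8 119.7]
Tsp [240.09 269.62] 11.0 [488.3 192.4]
Ssp [419.99 234.46] 18.4 [483.6 192.5]
Ssp [407.21 257.7 ] 320.2 [548.6 179. ]
Ssp [394.19 277.47] 47.6 [602.9 163.8]
Sring [249.27 218.84] 3.8 [ 548.  -176.6]
Sring [277.12 219.43] 4.2 [ 531.6 -117.3]
Sring [262.23 230.78] 4.1 [ 569.4 -138.4]
```

View pics/e1.png

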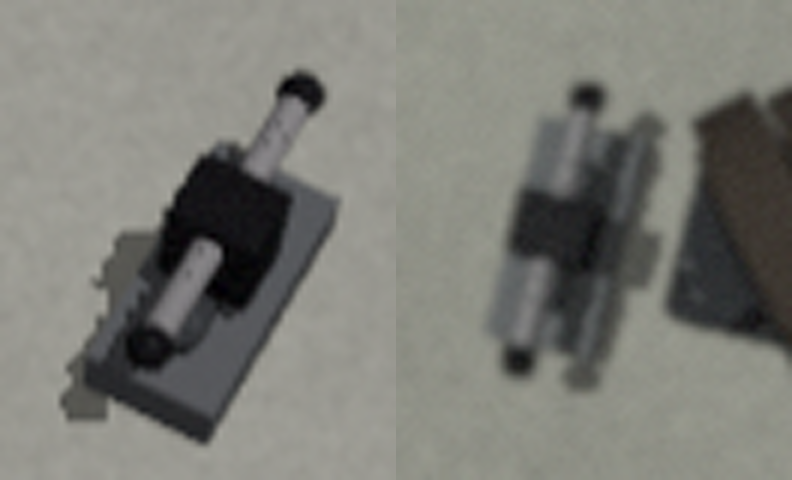

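The spanner is back within about 1 mm of its starting pose: its balls are at (394,277) and (420,234) in scene, as at the start. It stands upright and the arm is clear. Handing in.

```bash
python3 -c "
from rig import env
print(env.finish_job())"
```

```text
the job is handed in; nothing more can be done
None
```

The job is handed in, though the rig returned no verdict: the ring was turned about 45° clockwise to its stop and left snug (about 0.86 N m at the wrist), and the spanner is back in its block within about 1 mm of where it started.

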